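# Reassemble the bench dust extractor

### The arm

A 7-joint arm with a two-finger parallel gripper is mounted at the origin on the work surface; the furniture and walls round the work are solid. World frame = base frame: x ahead of the robot, y to its left, z up, the work surface at z = 0. Lengths are in m, angles in rad, forces in N, time in s.
With the tool pointing down it reaches from about 0.425 to 0.825 m from the base axis. Payload 3.6 kg.
Tool frame: the origin (TCP) lies midway between the tips of the shut fingers; the grasp point (between the pads) lies behind it (arm.pinch_z is the z of the grasp point in the tool frame, in m); z points along the fingers, y is the line along which they close (so a half turn about z gives the same grasp; the last joint's range is limited). The gripper opens to 85 mm and grips with 20 to 120 N. Pads are 22 mm wide; open, the fingers measure 114 mm over their backs; the gripper's body (76 mm by 85 mm) begins 54 mm behind the grasp point. The pads swing forward as they close: fully open they stand 13 mm farther back than shut.
Start: joints at [-1.355, 0.615, -0.013, 1.423, 0.008, 1.103, -0.04], TCP at [0.156, 0.631, 0.231] pointing down, gripper open.
Joint ranges: [-3.12, 3.12], [-0.3, 2.06], [-1.34, 1.32], [0.26, 2.42], [-1.36, 4.5], [0.01, 1.98], [-2.84, 2.84]. Speed limits (rad/s): [2.79, 2.79, 3.14, 3.14, 3.14, 3.14, 3.14].

### API

Orientations are given as a unit quaternion [w, x, y, z].
In Python, from rig import arm, optics, order gives the robot as it stands.
- The arm moves only by the shell command python3 -m pendant 'ROWS' [FORCE]. ROWS is JSON, a list of rows, each a list of 5 numbers: the closure, from -1 (fully open) to 1 (shut), then the shift along the tool's x, y, z in mm, then the turn about the tool's z in degrees. A call has 1 to 10 rows; each row shifts and turns the commanded pose from where the row before left it, along the tool's axes as they then stand; what a row does not reach is not made up. A row lasts 1/12 s, in which the tool goes at most 41.7 mm and 7.16 degrees, less where a joint would pass 70% of its speed; a pose out of reach is approached as far as the arm can. A call with a gripper value outside its range is refused whole. The fingers move at their own pace and stop on an object; FORCE is the grip in N (left out, the last holds). Time passes only in rows, so rows that do not move let the fingers close. It gives the time, the measured TCP pose, the force, the opening and the grip force at its end, in the units of the state.
- arm.get_obs(): the state, without advancing time (a new reading comes with each control period).
- optics.snapshot(name): name is "scene" or "top" or "wrist"; returns the picture (400x640x3 uint8, red, green, blue); there is no depth.
- optics.camera_model(name): a dict with "camera_matrix" (3x3 intrinsics, pixels), "origin" and "orientation" of the camera in the world. Camera axes: x right, y down, z forward; pixel columns grow to the right and rows downward; lengths in m; the calibration is good to about 2 mm. The wrist camera is an equidistant fisheye: a pixel r from the principal point sees the ray r / f radians off the axis. A picture is of the moment at which its call begins: read the wrist's pose just before it. camera_model takes no time and is no camera call; for the wrist camera it gives the pose at the moment of the call.
- order.close_job(): hands the job in; it is judged then, once.
The state is a dict: "t": time; "qpos": joint angles; "qvel": joint speeds; "tau": joint torques, N m; "ee_pos": TCP position; "ee_rot": TCP orientation; "ft_force": force on the tool from outside, world axes, zero at the start; "ft_torque": the same for the moment, N m; "finger_gap": opening from 0.0 (shut) to 1.0 (fully open); "finger_force": force on a finger pad.
Only numpy, scipy, OpenCV 4.12 (cv2) and the standard library are available. Lean on these libraries where they do the work, as an engineer would, in place of code of your own. Each camera call takes 0.05 s, during which the arm holds its last target. There are 200 camera calls.

### The job

The bench dust extractor has been emptied. First turn the speed dial on its motor base fully anticlockwise to its off stop; then pick up the dust canister, keep it upright, and lower it gently onto the base so that both pegs enter the sockets under its foot and it sits fully home, the right way round. Let go of it and leave the masking tape and the tape measure where they are.

Things in the scene. Friction and masses are not known exactly. Their poses are not given: they have to be found in the camera images.
- motor_base: Motor base of the dust extractor: a black rounded housing fixed to the worktop, 150 (x) x 250 (y) x 52 mm high; origin at the centre of its underside, z up. Its vent slots are in the -x face. A grey deck plate, 104 x 134 mm, with two upright steel pegs lies at its +y end (left, seen from the slots), the dial at the other.
- seat (a point): Centre of the deck surface midway between the pegs, 52 mm above the worktop; base frame (0, +50, 52) mm, axes as the base. Where the canister's origin belongs, with the canister's axes parallel to the base's.
- speed_dial (a joint): Speed dial of the base, rad: 0 = off, the hard stop at the anticlockwise end (seen from above); grows clockwise to 4.5. Starts 0.7 to 1.35 from off. Stays where it is left; light friction, about 0.03 N m.
- speed_dial_grip (a point): On the dial's upright axis, 87 mm above the worktop, at the height to grip; base frame (0, -78, 87) mm. The dial is a 48 mm black disc carrying an upright bar grip 46 long x 14 wide, reaching from 64 to 94 mm above the worktop. The bar lies along the point's x axis (at off, parallel to the base's x axis), with a white mark on its -x end.
- canister: Dust canister, loose, upright, 0.28 to 0.56 kg: black foot 90 (x) x 120 (y) x 26 mm, grey drum 86 mm in diameter, metal lid 90 mm in diameter with its top at 96 mm, carrying handle above. Origin at the centre of the foot's underside. Sockets in the underside, 26 mm deep: 22 mm wide at (0, +36) mm, 16 mm wide at (0, -36) mm, so about 2 mm play all round on the pegs.
- handle (a point): Centre of the canister's handle bar, canister frame (0, 0, 137) mm. The black bar is 78 mm long along the canister's y, 20 mm wide (x), 18 mm high, on posts 34 mm either side of its centre; 32 mm free below it down to the lid.
- spout (a point): Open end of the hose spout, a black stub 30 mm in diameter on the drum's side, canister frame (0, +75, 60) mm. It points to the canister's +y, the side of the wide socket; seated, it points away from the dial.
- masking_tape: Roll of masking tape, 98 mm in diameter, 36 mm high, lying flat near the canister on the side away from the robot; origin under its centre. To be left alone.
- tape_measure: Tape measure, 36 x 82 x 67 mm, standing behind the motor base; origin under its centre. To be left alone. Also here, unlisted: a tall black tool box, 360 mm high, fills the left rear of the worktop (x over 0.59 m, y over 0.30 m), and a screwdriver and a pencil lie near the robot.
- thick_peg (a point): Top of the thick peg: 18 mm in diameter, 22 mm high above the deck, its upper 9 mm tapering to 10 mm; base frame (0, +86, 74) mm. It does not enter the canister's narrow socket.
- thin_peg (a point): Top of the thin peg: 12 mm in diameter, 22 mm high above the deck, its upper 9 mm tapering to 4 mm; base frame (0, +14, 74) mm.

How it is judged:
By the outcome, as a careful person would: the job done as asked, in the order asked, and still so for the second after the job is handed in, with the robot touching nothing.
It also fails if it takes over 62 s, if anything falls off the work surface, if the arm or the gripper's body presses on something with over 40 N, if the wrist force passes 120 N, or if a joint passes its speed limit or range.

## Working session

There is one attempt and no reset: what is moved stays moved. The work goes in short steps, Python scripts to look and compute and a shell command to move; the robot and the scene stay as the last step left them, time stands still between calls to the robot, and variables do not carry over. Pictures are saved under pics/ and viewed, at most 10 in all, crops included, and the job is handed in when it is done.

```bash
mkdir -p pics; ls; python3 - <<'E'
from rig import arm, optics, order
import cv2,numpy as np
o=arm.get_obs();print(o['t'],o['ee_pos'],o['ee_rot'],o['finger_gap'],arm.pinch_z)
for n in("scene","top"):
    m=optics.camera_model(n);print(n,m)
    cv2.imwrite(f'pics/{n}0.png',cv2.cvtColor(optics.snapshot(n),cv2.COLOR_RGB2BGR))
E
```

```text
pics
0.0 [0.15546482 0.63033127 0.23012708] [-1.37514740e-04  1.20573845e-01  9.92703499e-01 -1.30104997e-03] 0.9990147063699928 -0.0187
scene {'camera_matrix': array([[369.46170288,   0.        , 319.52291585],
       [  0.        , 369.46170288, 199.04492183],
       [  0.        ,   0.        ,   1.        ]]), 'origin': array([ 0.03644094, -0.70112994,  0.49483898]), 'orientation': array([-0.5189084 ,  0.78627538, -0.27525869,  0.19167096])}
top {'camera_matrix': array([[466.98987163,   0.        , 317.18395772],
       [  0.        , 466.98987163, 198.55182335],
       [  0.        ,   0.        ,   1.        ]]), 'origin': array([ 0.47302519, -0.02618659,  1.13324307]), 'orientation': array([-0.03836539,  0.70804226, -0.70411771,  0.03771613])}
```

View pics/scene0.png

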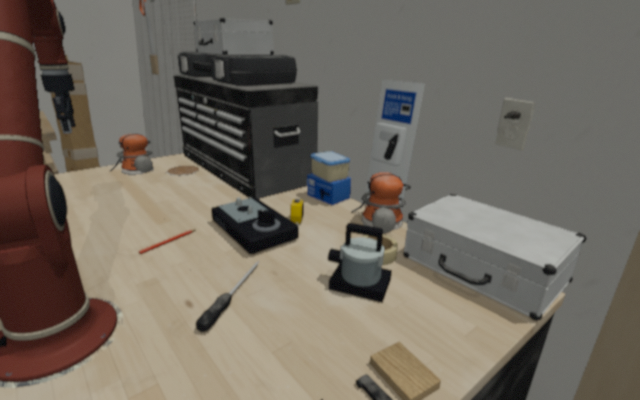

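View pics/top0.png

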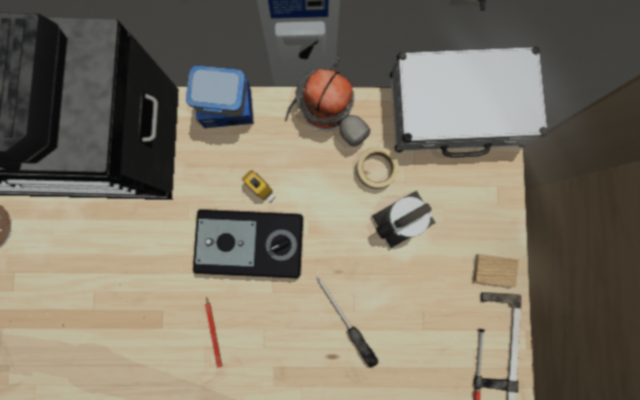

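The scene view shows the base at (255,222), the dial at (265,217) and the canister at (362,262), with its spout to the left. In the top view the deck is at (226,243), the dial at (281,245), the canister lid at (410,216) with the spout pointing lower left at (383,232), the masking tape at (376,168) and the tape measure at (257,185).

```bash
cat > h.py <<'E'
import cv2,numpy as np
from rig import arm,optics,order
from scipy.spatial.transform import Rotation as R
def rot(q): return R.from_quat([q[1],q[2],q[3],q[0]])
def ray(m,p,fish=False):
    K=m['camera_matrix'];v=np.array([(p[0]-K[0,2])/K[0,0],(p[1]-K[1,2])/K[1,1]])
    if fish:
        r=np.hypot(*v);d=np.array([*(v*np.sin(r)/max(r,1e-9)),np.cos(r)])
    else: d=np.array([*v,1.])
    return np.array(m['origin']),rot(m['orientation']).apply(d/np.linalg.norm(d))
def plane(m,p,z,fish=False):
    o,d=ray(m,p,fish);return o+d*(z-o[2])/d[2]
def tri(rays):
    A=sum(np.eye(3)-np.outer(d,d) for o,d in rays);b=sum((np.eye(3)-np.outer(d,d))@o for o,d in rays)
    x=np.linalg.solve(A,b);return x,[np.linalg.norm(np.cross(x-o,d)) for o,d in rays]
def snap(n):
    m=optics.camera_model(n);return m,cv2.cvtColor(optics.snapshot(n),cv2.COLOR_RGB2BGR)
E
python3 - <<'E'
import cv2,numpy as np
t=cv2.imread('pics/top0.png');s=cv2.imread('pics/scene0.png')
f=lambda i,x,y,w,h,k:cv2.resize(i[y:y+h,x:x+w],None,fx=k,fy=k,interpolation=cv2.INTER_CUBIC)
a=np.hstack([f(t,190,200,120,85,4),f(t,365,185,80,85,4)[:, :320]])
b=np.hstack([f(s,205,190,105,65,4),f(s,315,215,90,65,4)[:,:360]])
b=np.hstack([b,np.zeros((b.shape[0],a.shape[1]-b.shape[1],3),np.uint8)])
cv2.imwrite('pics/c1.png',np.vstack([a,b]))
E
```

```text
(no output)
```

View pics/c1.png

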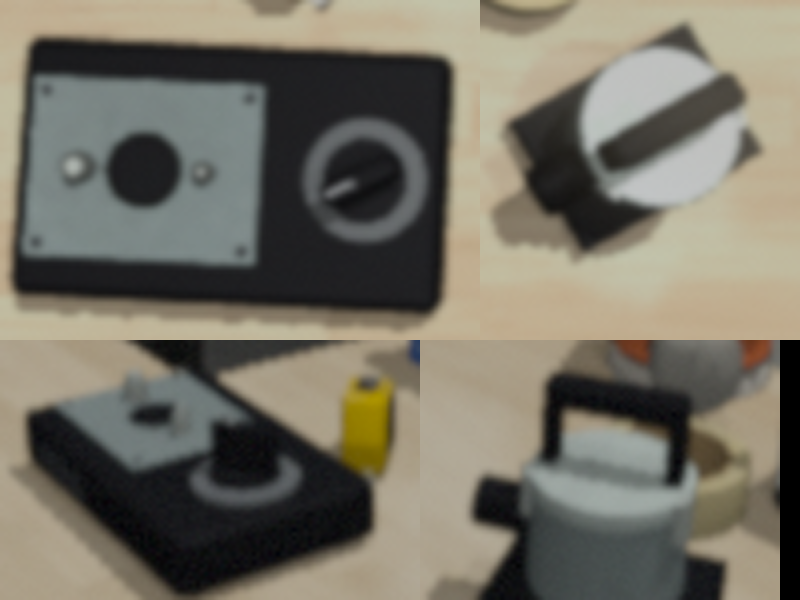

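The crop shows the deck, thick peg on the left at (75,167), thin peg at (203,172) and dial ring centre (365,180) with its white mark at about (340,188), so the dial is about 65–70° clockwise of off. The canister's handle runs from (605,155) to (742,88), with the spout at its lower left (550,185).

```bash
python3 - <<'E'
from h import *
t=cv2.imread('pics/top0.png');mt,ms=optics.camera_model('top'),optics.camera_model('scene')
T=lambda x,y:(190+(x-1.5)/4,200+(y-1.5)/4); C=lambda x,y:(365+(x-481.5)/4,185+(y-1.5)/4)
S=lambda x,y:(205+(x-1.5)/4,190+(y-341.5)/4); D=lambda x,y:(315+(x-421.5)/4,215+(y-341.5)/4)
for n,a,b in [('thick',T(73,165),S(133,373)),('thin',T(203,171),S(180,404)),('hanL',C(612,155),D(553,385)),('hanR',C(737,92),D(690,403)),('dial',T(362,180),S(246,430))]:
    x,e=tri([ray(mt,a),ray(ms,b)]);print(n,x.round(4),np.round(e,4))
hsv=cv2.cvtColor(t,cv2.COLOR_BGR2HSV);b=t.astype(int)
deck=((b[...,2]>70)&(abs(b[...,2]-b[...,0])<45)&(b[...,0]>=b[...,2])).astype(np.uint8);deck[:, :190]=0;deck[:,262:]=0;deck[:205]=0;deck[285:]=0
c=max(cv2.findContours(deck,0,1)[0],key=cv2.contourArea);r=cv2.minAreaRect(c);print(r)
q=np.array([plane(mt,p,.052)[:2] for p in cv2.boxPoints(r)]);print(q.round(4),'seat',q.mean(0))
ring=((b.min(2)>75)&(b.max(2)-b.min(2)<30)).astype(np.uint8);ring[:,:263]=0;ring[:,300:]=0;ring[:225]=0;ring[268:]=0
c=max(cv2.findContours(ring,0,1)[0],key=cv2.contourArea);(x,y),rr=cv2.minEnclosingCircle(c);print('ring',x,y,rr,plane(mt,(x,y),.053))
lid=((b.min(2)>120)&(b.max(2)-b.min(2)<30)).astype(np.uint8);lid[:,:385]=0;lid[:,440:]=0;lid[:190]=0;lid[245:]=0
ys,xs=np.nonzero(lid);(x,y),rr=cv2.minEnclosingCircle(np.c_[xs,ys].astype(np.float32));print('lid',x,y,rr,plane(mt,(x,y),.096))
E
```

```text
thick [0.4892 0.2222 0.0731] [0.0008 0.0008]
thin [0.4865 0.1482 0.075 ] [0.0006 0.0006]
hanL [ 0.5296 -0.1978  0.1382] [0.0017 0.0017]
hanR [ 0.5631 -0.2638  0.1442] [0.0018 0.0018]
dial [0.4829 0.0566 0.0899] [0.0007 0.0007]
((225.3115692138672, 242.1127471923828), (58.90556716918945, 45.506866455078125), 2.7927021980285645)
[[0.4386 0.2552]
 [0.5431 0.2536]
 [0.5372 0.117 ]
 [0.4329 0.12  ]] seat [0.48794033 0.18643138]
ring 280.8990783691406 244.6238555908203 15.188079833984375 [0.48261249 0.0580727  0.053     ]
lid 415.5 217.8148193359375 27.85532569885254 [ 0.54323313 -0.24379664  0.096     ]
```

```bash
cat >> h.py <<'E'
def go(x,y,z,a):
    "remaining shift in tool axes (mm) as the tool stands now, and turn (deg) to tool-x angle a"
    o=arm.get_obs();r=rot(o['ee_rot']);s=r.inv().apply(np.array([x,y,z])-o['ee_pos'])*1000
    X=r.apply([1,0,0]);c=np.degrees(np.arctan2(X[1],X[0]))
    print('t',round(o['t'],2),'pos',np.round(o['ee_pos'],4),'ang',round(c,2),'shift',s.round(1),'turn',round((c-a+180)%360-180,2),'F',np.round(o['ft_force'],1))
E
python3 -m pendant '[[-1,-25,-26.5,-1,0],[-1,-25,-26.5,-1,0],[-1,-25,-26.5,-1,0],[-1,-25,-26.5,-1,0],[-1,-25,-26.5,-1,0],[-1,-25,-26.5,-1,0],[-1,-25,-26.5,-1,0],[-1,-25,-26.5,-1,0],[-1,-25,-26.5,-1,0]]' 60
python3 -c "
from h import *
go(.4829,.0572,.25,111.7)"
```

```text
t: 0.85
ee_pos: [0.3173, 0.3438, 0.2401]
ee_rot: [-0.0, 0.12, 0.993, -0.0]
ft_force: [1.0, 0.6, 0.5]
finger_gap: 0.997
finger_force: 0.0
t 0.85 pos [0.3173 0.3438 0.2401] ang 166.16 shift [-229.3 -238.6   -9.8] turn 54.46 F [1.  0.6 0.5]
```

```bash
python3 -m pendant '[[-1,-25.5,-26.5,-1,0],[-1,-25.5,-26.5,-1,0],[-1,-25.5,-26.5,-1,0],[-1,-25.5,-26.5,-1,0],[-1,-25.5,-26.5,-1,0],[-1,-25.5,-26.5,-1,0],[-1,-25.5,-26.5,-1,0],[-1,-25.5,-26.5,-1,0],[-1,-25.5,-26.5,-1,0]]'
python3 -m pendant '[[-1,0,0,0,6.8],[-1,0,0,0,6.8],[-1,0,0,0,6.8],[-1,0,0,0,6.8],[-1,0,0,0,6.8],[-1,0,0,0,6.8],[-1,0,0,0,6.8],[-1,0,0,0,6.8],[-1,0,0,0,0],[-1,0,0,0,0]]'
python3 -c "
from h import *
go(.4829,.0572,.25,111.7)
m,i=snap('wrist');print(m)
cv2.imwrite('pics/w1.png',i)"
```

```text
t: 1.6
ee_pos: [0.483, 0.0574, 0.2492]
ee_rot: [-0.0, 0.121, 0.993, -0.0]
ft_force: [1.2, 0.1, 0.6]
finger_gap: 1.001
finger_force: 0.0
t: 2.43
ee_pos: [0.4824, 0.0593, 0.249]
ee_rot: [-0.0, 0.56, 0.829, -0.0]
ft_force: [0.3, 1.2, 0.2]
finger_gap: 1.001
finger_force: 0.0
t 2.43 pos [0.4824 0.0593 0.249 ] ang 111.94 shift [-2.1 -0.3 -1. ] turn 0.24 F [0.3 1.2 0.2]
{'camera_matrix': array([[309.70691629,   0.        , 319.767532  ],
       [  0.        , 309.70691629, 195.18506759],
       [  0.        ,   0.        ,   1.        ]]), 'origin': array([0.45359343, 0.12991793, 0.39228206]), 'orientation': array([0.14835543, 0.97033389, 0.18875525, 0.02853521])}
```

View pics/w1.png

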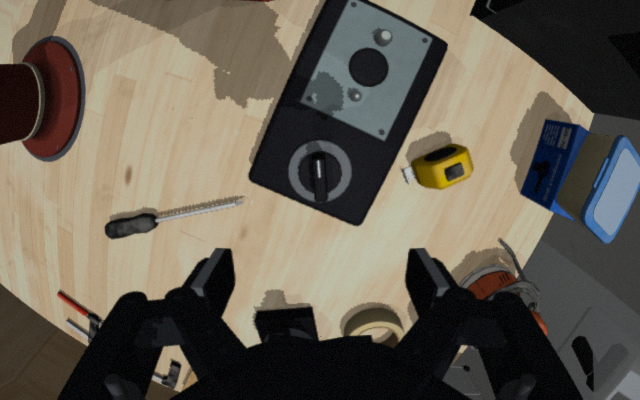

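The wrist view shows the dial ring at about (319,171), with its bar nearly vertical in the picture from (317,153) to (320,200). The peg tops are at (386,36) and (356,95), and the fingers straddle the bar's direction.

```bash
python3 - <<'E'
from h import *
m=optics.camera_model('wrist');mt=optics.camera_model('top');i=cv2.imread('pics/w1.png').astype(int)
ring=((i.min(2)>50)&(i.max(2)-i.min(2)<25)).astype(np.uint8)
q=np.zeros_like(ring);q[135:205,285:356]=ring[135:205,285:356]
c=max(cv2.findContours(q,0,1)[0],key=cv2.contourArea);e=cv2.fitEllipse(cv2.convexHull(c));print(e)
rc=plane(m,e[0],.053,True);print('ring',rc,'tri',tri([ray(m,e[0],True),ray(mt,(280.9,244.6))]))
w=((i.min(2)>110)).astype(np.uint8);w[:150]=0;w[190:]=0;w[:,:308]=0;w[:,330:]=0
ys,xs=np.nonzero(w);print('mark',xs.mean(),ys.mean(),len(xs),cv2.fitLine(np.c_[xs,ys].astype(np.float32),2,0,.01,.01).ravel())
W=[plane(m,p,.094,True) for p in((xs.mean(),ys.mean()),(317.5,153),(320,201))];print(np.round(W,4))
d=W[0]-rc;print('mark-ring ang',np.degrees(np.arctan2(d[1],d[0])));d=W[1]-W[2];print(np.degrees(np.arctan2(d[1],d[0])))
for n,a,b in(('thick',(386,35),(207.9,240.9)),('thin',(356,94.5),(240.4,242.4))):
    print(n,plane(m,a,.074,True),plane(mt,b,.074),*tri([ray(m,a,True),ray(mt,b)]))
g=((i[...,1]>50)&(i[...,0]>=i[...,2]+3)).astype(np.uint8);g[145:]=0;g[:,:295]=0;g[:,440:]=0
g=cv2.morphologyEx(g,cv2.MORPH_CLOSE,np.ones((9,9)))
c=max(cv2.findContours(g,0,1)[0],key=cv2.contourArea)
P=np.array([plane(m,p,.052,True)[:2] for p in c[:,0]],np.float32);r=cv2.minAreaRect(P*1000);print('deck',r)
E
```

```text
((319.5570373535156, 170.931396484375), (61.86591339111328, 63.91215515136719), 91.40099334716797)
ring [0.48239236 0.05773369 0.053     ] tri (array([0.4824897 , 0.05795963, 0.05385972]), [np.float64(0.00017547882735320983), np.float64(0.00017547882735326892)])
mark 318.5609756097561 168.8048780487805 41 [1.02803156e-01 9.94701743e-01 3.18560974e+02 1.68804871e+02]
[[0.4772 0.0681 0.094 ]
 [0.4703 0.0824 0.094 ]
 [0.491  0.0376 0.094 ]]
mark-ring ang 116.64125345647287
114.8411112656613
thick [0.48935257 0.2216326  0.074     ] [0.48987841 0.22150747 0.074     ] [0.48985065 0.22253471 0.070301  ] [np.float64(0.00018044647462732682), np.float64(0.00018044647462727968)]
thin [0.4848358  0.15047184 0.074     ] [0.4869139  0.14798479 0.074     ] [0.48724946 0.15206482 0.04924517] [np.float64(1.4481684956911227e-05), np.float64(1.448168495696542e-05)]
deck ((486.98431396484375, 187.48574829101562), (138.42068481445312, 105.14027404785156), 87.9540023803711)
```

```bash
python3 -m pendant '[[-1,-1.4,-0.5,0,-3],[-1,0,0,35,0],[-1,0,0,35,0],[-1,0,0,35,0],[-1,0,0,30,0],[-1,0,0,22,0],[-1,0,0,22,0],[-1,0,0,0,0]]'
python3 -c "
from h import *
go(.4824,.0578,.07,114.8)"
python3 -m pendant '[[1,0,0,0,0],[1,0,0,0,0],[1,0,0,0,0],[1,0,0,0,0],[1,0,0,0,0],[1,0,0,0,0],[1,0,0,0,0]]' 50
python3 -c "
from h import *
go(.4824,.0578,.07,178)"
```

```text
t: 3.15
ee_pos: [0.48, 0.0574, 0.0669]
ee_rot: [-0.003, 0.538, 0.843, -0.002]
ft_force: [-1.1, 0.2, -0.4]
finger_gap: 1.0
finger_force: 0.0
t 3.15 pos [0.48   0.0574 0.0669] ang 114.85 shift [-0.6  2.3 -3.1] turn 0.05 F [-1.1  0.2 -0.4]
t: 3.73
ee_pos: [0.4826, 0.0576, 0.0713]
ee_rot: [-0.0, 0.539, 0.842, 0.0]
ft_force: [-1.8, 0.0, 7.1]
finger_gap: 0.151
finger_force: 49.5
t 3.73 pos [0.4826 0.0576 0.0713] ang 114.75 shift [ 0.3 -0.1  1.3] turn -63.25 F [-1.8  0.   7.1]
```

```bash
python3 -m pendant '[[1,0,0,-2,0],[1,0,0,0,-7],[1,0,0,0,-7],[1,0,0,0,-7],[1,0,0,0,-7],[1,0,0,0,-7],[1,0,0,0,-7],[1,0,0,0,-7],[1,0,0,0,-7],[1,0,0,0,0]]'
python3 -c "
from h import *
go(.4824,.0578,.07,178);print(arm.get_obs()['ft_torque'])"
python3 -m pendant '[[1,0,0,0,-3],[1,0,0,0,-3],[1,0,0,0,-2],[1,0,0,0,-2],[1,0,0,0,0],[1,0,0,0,0]]'
python3 -c "
from h import *
go(.4824,.0578,.07,178);print(arm.get_obs()['ft_torque'])"
```

```text
t: 4.57
ee_pos: [0.4828, 0.0579, 0.0715]
ee_rot: [-0.0, 0.079, 0.997, 0.0]
ft_force: [2.2, 0.3, -11.7]
finger_gap: 0.152
finger_force: 51.3
t 4.57 pos [0.4828 0.0579 0.0715] ang 170.89 shift [ 0.4 -0.1  1.5] turn -7.11 F [  2.2   0.3 -11.7]
[ 0.28470846 -0.49944217 -0.00740158]
t: 5.07
ee_pos: [0.4823, 0.058, 0.0716]
ee_rot: [-0.001, -0.005, 1.0, 0.0]
ft_force: [1.8, 2.9, -17.2]
finger_gap: 0.152
finger_force: 62.4
t 5.07 pos [0.4823 0.058  0.0716] ang -179.46 shift [-0.1 -0.2  1.6] turn 2.54 F [  1.8   2.9 -17.2]
[ 0.72673988 -0.58902387 -0.96970817]
```

```bash
python3 -m pendant '[[1,0,0,1.5,0],[-1,0,0,0,0],[-1,0,0,0,0],[-1,0,0,0,0],[-1,0,0,0,0],[-1,0,0,0,0],[-1,0,0,-30,0],[-1,0,0,-40,0],[-1,0,0,-40,0],[-1,0,0,-40,0]]'
python3 -m pendant '[[-1,0,0,-30,0],[-1,0,0,0,0],[-1,0,0,0,0]]'
python3 - <<'E'
from h import *
go(.54,-.22,.25,206)
m,i=snap('wrist');cv2.imwrite('pics/w2.png',i);np.save('m2.npy',m)
g=i.astype(int).min(2)
hit=None
p=m['origin']  # find dial pixel
v=rot(m['orientation']).inv().apply(np.array([.4824,.0578,.06])-p);th=np.arctan2(np.hypot(v[0],v[1]),v[2]);f=m['camera_matrix'][0,0]
uv=np.array([m['camera_matrix'][0,2],m['camera_matrix'][1,2]])+f*th*v[:2]/np.hypot(*v[:2]);print(uv)
cx,cy=uv.astype(int)
cr=cv2.resize(i[max(0,cy-90):cy+60,max(0,cx-75):cx+75],None,fx=3,fy=3,interpolation=cv2.INTER_CUBIC)
cv2.imwrite('pics/c2.png',cr);print(max(0,cx-75),max(0,cy-90))
E
```

```text
t: 5.9
ee_pos: [0.4822, 0.0573, 0.2226]
ee_rot: [-0.0, -0.007, 1.0, -0.0]
ft_force: [0.2, 0.7, -1.1]
finger_gap: 1.0
finger_force: 0.0
t: 6.15
ee_pos: [0.4836, 0.0576, 0.2528]
ee_rot: [0.002, -0.007, 1.0, 0.0]
ft_force: [-0.7, -0.3, -1.3]
finger_gap: 0.999
finger_force: 0.0
t 6.15 pos [0.4836 0.0576 0.2528] ang -179.23 shift [ -52.6 -278.3    3. ] turn -25.23 F [-0.7 -0.3 -1.3]
[320.13163372 168.8673265 ]
245 78
```

View pics/c2.png

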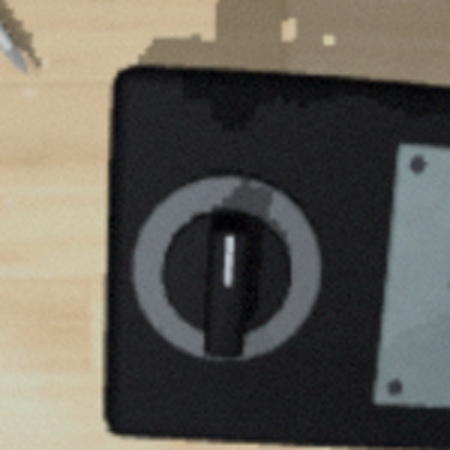

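The crop shows the dial's bar from (230,210) to (223,355), parallel to the base's short edge with the white mark toward the base's slot side. With about 1 N m felt at the stop, the dial is off. Next is the canister.

```bash
python3 -m pendant '[[-1,-7,-36,0,0],[-1,-7,-36,0,0],[-1,-7,-36,0,0],[-1,-7,-36,0,0],[-1,-7,-36,0,0],[-1,-7,-36,0,0],[-1,-7,-36,0,0],[-1,-7,-36,0,0],[-1,0,0,0,7],[-1,0,0,0,7]]'
python3 -m pendant '[[-1,0,0,0,7],[-1,0,0,0,7],[-1,0,0,0,7],[-1,0,0,0,7],[-1,0,0,0,7],[-1,0,0,0,7],[-1,0,0,0,7],[-1,0,0,0,0],[-1,0,0,0,0]]'
python3 - <<'E'
from h import *
go(.545,-.233,.25,117)
m,i=snap('wrist');cv2.imwrite('pics/w3.png',i);np.save('m3.npy',m)
E
```

```text
t: 7.03
ee_pos: [0.5405, -0.2334, 0.2477]
ee_rot: [-0.003, 0.121, 0.993, -0.0]
ft_force: [-0.9, 0.2, -0.4]
finger_gap: 0.999
finger_force: 0.0
t: 7.78
ee_pos: [0.5416, -0.2291, 0.2489]
ee_rot: [-0.002, 0.515, 0.857, -0.001]
ft_force: [0.1, 0.1, 0.1]
finger_gap: 1.002
finger_force: 0.0
t 7.78 pos [ 0.5416 -0.2291  0.2489] ang 117.94 shift [-5.   1.1 -1.2] turn 0.94 F [0.1 0.1 0.1]
```

View pics/w3.png

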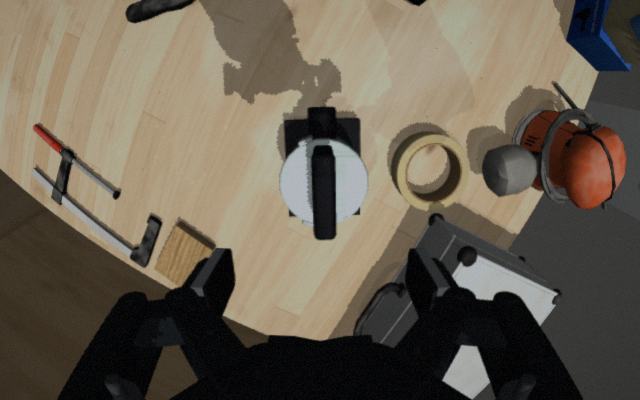

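The wrist view shows the handle bar nearly vertical from (322,145) to (325,239), on the lid centred at about (323,181). The spout is at the top at (322,112), towards tool +x, and the tape roll at (429,170) is clear.

```bash
python3 - <<'E'
from h import *
m=np.load('m3.npy',allow_pickle=True).item();mt=optics.camera_model('top')
i=cv2.imread('pics/w3.png');g=i.astype(int)
roi=np.zeros(g.shape[:2],np.uint8);roi[130:240,275:375]=1
lid=((g.min(2)>95)&(g[...,0]>=g[...,2]-6)&(roi>0)).astype(np.uint8)
lid=cv2.morphologyEx(lid,cv2.MORPH_OPEN,np.ones((3,3)))
ys,xs=np.nonzero(lid);h=cv2.convexHull(np.c_[xs,ys].astype(np.int32));e=cv2.minEnclosingCircle(h);print('lid',e,plane(m,e[0],.096,True))
bar=((g.max(2)<60)&(roi>0)).astype(np.uint8);bar[:158]=0;bar[:,:309]=0;bar[:,338:]=0
L=[]
for y in range(160,232,2):
    x=np.nonzero(bar[y])[0]
    if len(x): L.append((x.min(),x.max(),y))
L=np.array(L,float);print(L[::6])
C=np.c_[(L[:,0]+L[:,1])/2,L[:,2]]
P=np.array([plane(m,p,.146,True) for p in C]);k=np.polyfit(P[:,1],P[:,0],1);print('bar x = %.4f*y+%.4f'%tuple(k),'yaw',np.degrees(np.arctan(-k[0])))
A=(322,147);B=(325,238)
for n,a,t in(('L',A,(397.5,223.4)),('R',B,(430,206.8))):
    print(n,plane(m,a,.146,True).round(4),plane(mt,t,.146).round(4),*tri([ray(m,a,True),ray(mt,t)]))
E
```

```text
lid ((321.5526428222656, 181.55262756347656), 45.924285888671875) [ 0.54339599 -0.23026086  0.096     ]
[[311. 334. 160.]
 [312. 334. 172.]
 [312. 334. 184.]
 [312. 335. 196.]
 [313. 335. 208.]
 [314. 335. 220.]]
bar x = -0.5760*y+0.4126 yaw 29.941418060067694
L [ 0.5239 -0.1933  0.146 ] [ 0.5278 -0.1951  0.146 ] [ 0.52559387 -0.19352281  0.15033535] [np.float64(0.0021187688378792504), np.float64(0.0021187688378793037)]
R [ 0.5638 -0.2623  0.146 ] [ 0.5634 -0.2645  0.146 ] [ 0.56462369 -0.26538235  0.13986011] [np.float64(0.0008487901010248989), np.float64(0.0008487901010248082)]
```

```bash
python3 -c "
from h import *
go(.5444,-.2295,.119,120)"
```

```text
t 7.83 pos [ 0.5419 -0.2292  0.2493] ang 117.93 shift [ -1.7   2.4 130.3] turn -2.07 F [ 0.3 -0.2 -0.1]
```

```bash
python3 -m pendant '[[-1,-1.5,2,0,-2],[-1,0,0,30,0],[-1,0,0,30,0],[-1,0,0,25,0],[-1,0,0,25,0],[-1,0,0,18,0],[-1,0,0,0,0],[-1,0,0,0,0]]' 60
python3 -c "
from h import *
go(.5444,-.2295,.119,120)"
python3 -m pendant '[[1,0,0,0,0],[1,0,0,0,0],[1,0,0,0,0],[1,0,0,0,0],[1,0,0,0,0],[1,0,0,0,0],[1,0,0,0,0],[1,0,0,0,0]]' 60
python3 -c "
from h import *
go(.5444,-.2295,.119,120)"
```

```text
t: 8.5
ee_pos: [0.5443, -0.2298, 0.1218]
ee_rot: [-0.001, 0.501, 0.865, -0.0]
ft_force: [0.3, -0.2, -0.2]
finger_gap: 1.0
finger_force: 0.0
t 8.5 pos [ 0.5443 -0.2298  0.1218] ang 119.82 shift [0.2 0.3 2.8] turn -0.18 F [ 0.3 -0.2 -0.2]
t: 9.17
ee_pos: [0.5459, -0.2299, 0.1236]
ee_rot: [0.001, 0.502, 0.865, 0.0]
ft_force: [0.9, 1.2, 3.5]
finger_gap: 0.222
finger_force: 61.2
t 9.17 pos [ 0.5459 -0.2299  0.1236] ang 119.77 shift [ 1.1 -1.1  4.6] turn -0.23 F [0.9 1.2 3.5]
```

```bash
python3 -m pendant '[[1,0,0,0,0],[1,0,0,-5,0],[1,0,0,-10,0],[1,0,0,-15,0],[1,0,0,-20,0],[1,0,0,-25,0],[1,0,0,-25,0],[1,0,0,-20,0],[1,0,0,-15,0],[1,0,0,0,0]]' 90
python3 -m pendant '[[1,0,0,-5,0],[1,0,0,0,0],[1,0,0,0,0]]'
python3 - <<'E'
from h import *
go(.4875,.187,.26,88)
m,i=snap('wrist');cv2.imwrite('pics/w4.png',i);np.save('m4.npy',m)
E
```

```text
t: 10.0
ee_pos: [0.5459, -0.2312, 0.2613]
ee_rot: [0.003, 0.502, 0.865, 0.0]
ft_force: [0.5, -1.0, -2.0]
finger_gap: 0.211
finger_force: 88.3
t: 10.25
ee_pos: [0.5441, -0.2296, 0.2615]
ee_rot: [-0.002, 0.502, 0.865, -0.0]
ft_force: [0.1, -0.2, -3.1]
finger_gap: 0.21
finger_force: 88.2
t 10.25 pos [ 0.5441 -0.2296  0.2615] ang 119.74 shift [389.8 157.5   2. ] turn 31.74 F [ 0.1 -0.2 -3.1]
```

View pics/w4.png

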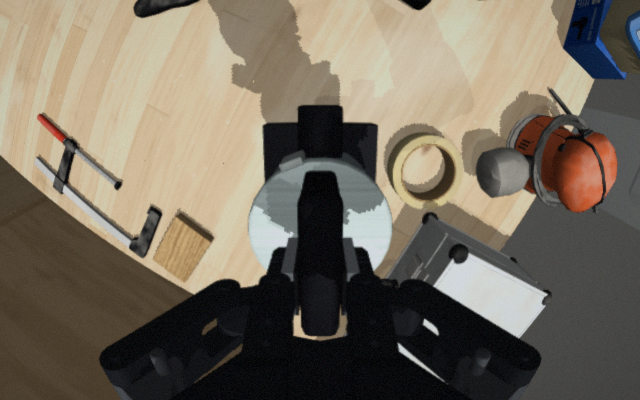

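The canister hangs in the grip. The foot's far edge lies at row 124 (columns 263–377), the spout at (320,106), and the lid circle is centred at about (320,225), all square to the tool.

```bash
python3 - <<'E'
from h import *
from scipy.optimize import least_squares
m=np.load('m4.npy',allow_pickle=True).item()
g=cv2.imread('pics/w4.png').astype(int)
o=arm.get_obs();r=rot(o['ee_rot']);p=np.array(o['ee_pos'])
# rays in tool frame
def tp(px,z):
    O,d=ray(m,px,True);O=r.inv().apply(O-p);d=r.inv().apply(d);return O+d*(z-O[2])/d[2]
# foot: top-face edges
dk=(g.max(2)<55)
for x in(270,278,286,350,358,368):
    col=g[100:150,x].max(1);gr=np.diff(cv2.GaussianBlur(col.astype(np.float32),(1,5),0).ravel());y=100+gr.argmin()+.5;print('foot edge',x,y,tp((x,y),.0976).round(4)*1000)
for y in(130,138,146):
    row=cv2.GaussianBlur(g[y].max(1).astype(np.float32),(1,5),0).ravel();d=np.diff(row);a=250+d[250:285].argmin()+.5;b=360+d[360:395].argmax()+.5;print('sides',y,a,b,tp((a,y),.0976).round(4)*1000,tp((b,y),.0976).round(4)*1000)
# lid edge points, on light pixels boundary
pts=[]
for y in range(185,250,5):
    row=cv2.GaussianBlur(g[y].min(1).astype(np.float32),(1,5),0).ravel();d=np.diff(row)
    pts.append(tp((235+d[235:275].argmax()+.5,y),.0276)*1000); pts.append(tp((370+d[370:402].argmin()+.5,y),.0276)*1000)
P=np.array(pts);f=least_squares(lambda q:np.hypot(P[:,0]-q[0],P[:,1]-q[1])-45,[0,0],loss='soft_l1');print('lid',f.x,f.fun.round(1))
E
```

```text
foot edge 270 122.5 [ 60.2 -39.2  97.6]
foot edge 278 122.5 [ 60.  -32.9  97.6]
foot edge 286 121.5 [ 60.7 -26.6  97.6]
foot edge 350 122.5 [59.9 23.  97.6]
foot edge 358 122.5 [60.1 29.3 97.6]
foot edge 368 122.5 [60.2 37.2 97.6]
sides 130 262.5 377.5 [ 54.4 -45.3  97.6] [54.5 44.9 97.6]
sides 138 262.5 376.5 [ 48.  -45.5  97.6] [48.1 44.3 97.6]
sides 146 262.5 376.5 [ 41.6 -45.7  97.6] [41.7 44.5 97.6]
lid [0.11191313 1.24425362] [-1.2  4.1 -1.1  4.1 -1.1  4.9 -0.9  5.5 -0.9 -3.5 -0.6  3.9  0.   1.5
  0.3 -0.7  0.2 -2.7  0.3 -2.5  0.7 -2.1  0.7 -2.1  1.  -2.4]
```

```bash
python3 -m pendant '[[1,15,5,0,0],[1,30,9,0,0],[1,35,11,0,0],[1,35,11,0,0],[1,35,11,0,0],[1,35,11,0,0],[1,35,11,0,0],[1,30,9,0,0],[1,19,5,0,0]]'
python3 -m pendant '[[1,0,0,0,4],[1,0,0,0,6],[1,0,0,0,6],[1,0,0,0,6],[1,0,0,0,6],[1,0,0,0,4],[1,0,0,0,0],[1,0,0,0,0],[1,0,0,0,0]]'
python3 - <<'E'
from h import *
go(.4875,.1865,.26,88)
m,i=snap('wrist');cv2.imwrite('pics/w5.png',i);np.save('m5.npy',m)
E
```

```text
t: 11.05
ee_pos: [0.4819, 0.0494, 0.2619]
ee_rot: [-0.002, 0.5, 0.866, 0.0]
ft_force: [-0.2, 0.8, -2.5]
finger_gap: 0.211
finger_force: 88.2
t: 11.8
ee_pos: [0.4833, 0.0448, 0.2624]
ee_rot: [-0.0, 0.72, 0.694, -0.0]
ft_force: [0.8, -0.0, -2.0]
finger_gap: 0.209
finger_force: 88.2
t 11.8 pos [0.4833 0.0448 0.2624] ang 87.85 shift [141.8  -1.1   2.3] turn -0.15 F [ 0.8 -0.  -2. ]
```

View pics/w5.png

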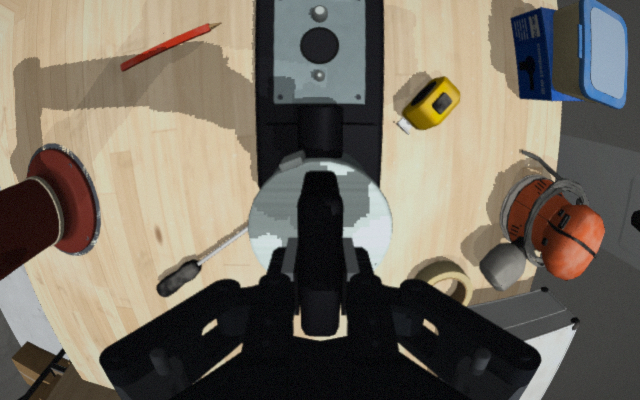

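The deck is square to the tool: thick peg top at (320,12), deck hole (319,45), thin peg (319,75) and the front screws at (277,97) and (361,98). The tape measure at (433,102) is clear.

```bash
python3 - <<'E'
from h import *
for k,rois in (('5',dict(thick=(305,335,2,28),thin=(308,331,66,84),hole=(298,342,24,66),deck=(262,376,0,115))),):
    m=np.load(f'm{k}.npy',allow_pickle=True).item();g=cv2.imread(f'pics/w{k}.png').astype(int)
    for n in('thick','thin'):
        a,b,c,d=rois[n];s=g[c:d,a:b].min(2);w=(s>np.percentile(s,93));ys,xs=np.nonzero(w);u=(xs.mean()+a,ys.mean()+c);print(n,u,plane(m,u,.074,True).round(4))
    a,b,c,d=rois['hole'];h=(g[c:d,a:b].max(2)<60).astype(np.uint8);q=max(cv2.findContours(h,0,1)[0],key=cv2.contourArea);e=cv2.fitEllipse(q);u=(e[0][0]+a,e[0][1]+c);print('hole',e,plane(m,u,.052,True).round(4))
    a,b,c,d=rois['deck'];D=((g[...,1]>60)&(g[...,0]>=g[...,2])).astype(np.uint8)[c:d]
    L=[]
    for y in range(8,98,6):
        x=np.nonzero(D[y,a:b])[0]+a;L.append((plane(m,(x.min()-.5,y+c),.052,True),plane(m,(x.max()+.5,y+c),.052,True)))
    L=np.array(L);mid=L.mean(1);kk=np.polyfit(mid[:,1],mid[:,0],1);print('deck mid x at y=.186',np.polyval(kk,.186),'yaw',np.degrees(-np.arctan(kk[0])),'edges yaw',[np.degrees(-np.arctan(np.polyfit(L[:,j,1],L[:,j,0],1)[0])) for j in(0,1)],'width',np.ptp(L[...,0],axis=1).mean())
    y=[]
    for x in(285,300,340,355):
        col=g[90:120,x,1];y.append(plane(m,(x,90+np.diff(col).argmin()+.5),.052,True))
    print('near edge',np.round(y,4))
E
```

```text
thick (np.float64(319.22222222222223), np.float64(9.74074074074074)) [0.4888 0.2217 0.074 ]
thin (np.float64(316.5), np.float64(73.31818181818181)) [0.4834 0.1509 0.074 ]
hole ((21.118196487426758, 21.196949005126953), (35.57933044433594, 37.493629455566406), 89.19800567626953) [0.4873 0.1855 0.052 ]
deck mid x at y=.186 0.4875406839891894 yaw -2.1530063309638794 edges yaw [np.float64(-2.137706211489541), np.float64(-2.167725594466335)] width 0.1040123417281805
near edge [[0.4464 0.1201 0.052 ]
 [0.4634 0.1192 0.052 ]
 [0.5084 0.1175 0.052 ]
 [0.5254 0.1172 0.052 ]]
```

```bash
python3 -m pendant '[[1,15,-0.4,0,0],[1,30,-0.4,0,0],[1,35,0,0,0],[1,30,0,0,0],[1,20,0,0,0],[1,11,0,0,0],[1,0,0,0,0],[1,0,0,0,0]]'
python3 -m pendant '[[1,0,0,10,0],[1,0,0,15,0],[1,0,0,15,0],[1,0,0,10,0],[1,0,0,5,0],[1,0,0,0,0],[1,0,0,0,0],[1,0,0,0,0]]'
python3 - <<'E'
from h import *
P=[]
for k in range(8):
    o=arm.get_obs();P.append(o['ee_pos']);optics.snapshot('top')
print(np.std(P,0));print(np.mean(P,0));go(.4874,.1856,.1756,87.85)
m=optics.camera_model('wrist');o=arm.get_obs();print(rot(o['ee_rot']).inv().apply(m['origin']-o['ee_pos']))
m=np.load('m5.npy',allow_pickle=True).item();print(rot(o['ee_rot']).inv().apply(m['origin']-np.array([.4833,.0448,.2624])))
s=snap('scene')[1];cv2.imwrite('pics/s5.png',cv2.resize(s[120:260,170:340],None,fx=4,fy=4,interpolation=cv2.INTER_CUBIC))
E
```

```text
t: 12.52
ee_pos: [0.4883, 0.1844, 0.2626]
ee_rot: [0.0, 0.721, 0.693, -0.001]
ft_force: [0.4, -1.2, -2.9]
finger_gap: 0.218
finger_force: 88.2
t: 13.18
ee_pos: [0.4891, 0.1854, 0.2087]
ee_rot: [0.0, 0.721, 0.693, 0.001]
ft_force: [-0.5, 0.2, -2.3]
finger_gap: 0.218
finger_force: 88.1
[0.00025417 0.00013787 0.00022984]
[0.48871278 0.18569875 0.20842658]
t 13.58 pos [0.4883 0.1857 0.208 ] ang 87.76 shift [-0.2 -0.9 32.4] turn -0.09 F [ 0.   0.  -2.7]
[ 0.07607051 -0.00058416 -0.14327015]
[ 0.07605361 -0.00051085 -0.1432287 ]
```

View pics/s5.png

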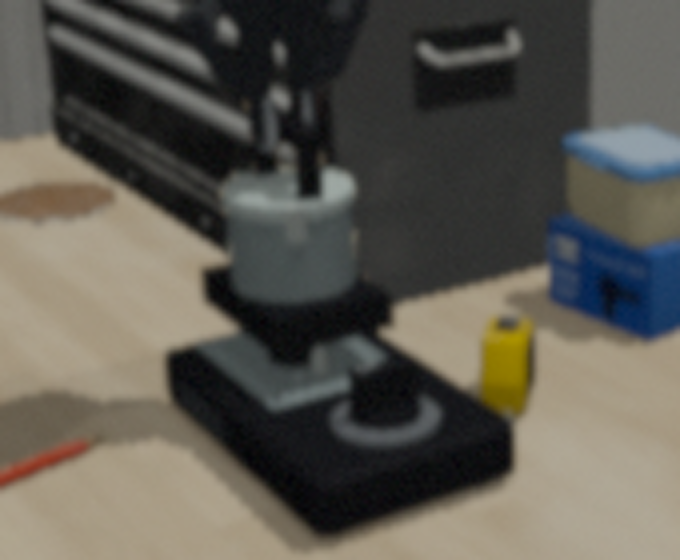

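The canister hangs level above the deck with the thin peg below its foot, and the spout faces away from the dial. I'll trim 0.9 mm and lower slowly.

```bash
python3 -m pendant '[[1,0,-0.9,0,0],[1,0,0,3,0],[1,0,0,3,0],[1,0,0,3,0],[1,0,0,3,0],[1,0,0,2,0],[1,0,0,2,0],[1,0,0,2,0],[1,0,0,0,0],[1,0,0,0,0]]'
python3 -c "
from h import *
go(.4874,.1856,.1756,87.85);print(arm.get_obs()['ft_torque'])"
```

```text
t: 14.47
ee_pos: [0.4874, 0.1857, 0.1897]
ee_rot: [-0.0, 0.721, 0.693, -0.0]
ft_force: [0.1, -0.0, -2.5]
finger_gap: 0.218
finger_force: 88.2
t 14.47 pos [0.4874 0.1857 0.1897] ang 87.75 shift [-0.1  0.  14.1] turn -0.1 F [ 0.1 -0.  -2.5]
[-0.02857157  0.06032648  0.00104776]
```

```bash
python3 -m pendant '[[1,0,0,2,0],[1,0,0,2,0],[1,0,0,2,0],[1,0,0,1.5,0],[1,0,0,1.5,0],[1,0,0,1,0],[1,0,0,1,0],[1,0,0,0,0],[1,0,0,0,0]]'
python3 -c "
from h import *
go(.4874,.1856,.1756,87.85);print(arm.get_obs()['ft_torque'])"
python3 -m pendant '[[1,0,0,1,0],[1,0,0,0.5,0],[1,0,0,0.5,0],[1,0,0,0,0],[1,0,0,0,0]]'
```

```text
t: 15.22
ee_pos: [0.4874, 0.1857, 0.1788]
ee_rot: [-0.0, 0.721, 0.693, -0.0]
ft_force: [0.5, 0.6, -3.0]
finger_gap: 0.212
finger_force: 88.2
t 15.22 pos [0.4874 0.1857 0.1788] ang 87.75 shift [-0.1 -0.   3.2] turn -0.1 F [ 0.5  0.6 -3. ]
[-0.02725967  0.01175258 -0.00465547]
t: 15.63
ee_pos: [0.4874, 0.1857, 0.1768]
ee_rot: [-0.0, 0.721, 0.693, -0.0]
ft_force: [-0.2, -0.3, -1.9]
finger_gap: 0.217
finger_force: 88.2
```

```bash
python3 -m pendant '[[1,0,0,0.5,0],[1,0,0,0.5,0],[1,0,0,0,0],[1,0,0,0,0]]'
python3 -m pendant '[[1,0,0,0.5,0],[1,0,0,0.5,0],[1,0,0,0,0],[1,0,0,0,0]]'
```

```text
t: 15.97
ee_pos: [0.4874, 0.1857, 0.1758]
ee_rot: [-0.0, 0.721, 0.693, -0.0]
ft_force: [0.6, 0.3, -3.0]
finger_gap: 0.217
finger_force: 88.2
t: 16.3
ee_pos: [0.4875, 0.1858, 0.1757]
ee_rot: [-0.0, 0.721, 0.693, 0.0]
ft_force: [-2.7, -0.4, 5.1]
finger_gap: 0.215
finger_force: 89.4
```

Contact came at TCP z = 0.1757, as expected for fully home. Releasing.

```bash
python3 -m pendant '[[0.6,0,0,-0.5,0],[0.4,0,0,0,0],[0,0,0,0,0],[-1,0,0,0,0],[-1,0,0,0,0],[-1,0,0,0,0],[-1,0,0,-10,0],[-1,0,0,-30,0],[-1,0,0,-40,0],[-1,0,0,-40,0]]'
python3 -m pendant '[[-1,-20,0,-20,0],[-1,-40,0,0,0],[-1,-40,0,0,0],[-1,0,0,0,0],[-1,0,0,0,0],[-1,0,0,0,0]]'
python3 - <<'E'
from h import *
go(.4874,.1856,.1756,87.85)
s=snap('scene')[1];m,w=snap('wrist');t=snap('top')[1];cv2.imwrite('pics/w6.png',w);np.save('m6.npy',m);cv2.imwrite('pics/t6.png',t)
a=cv2.resize(s[140:260,180:330],(500,400));b=cv2.resize(w[:160,230:400],(300,282));b=np.vstack([b,np.zeros((118,300,3),np.uint8)])
cv2.imwrite('pics/c6.png',np.hstack([a,b]))
E
```

```text
t: 17.13
ee_pos: [0.4868, 0.1853, 0.2968]
ee_rot: [-0.0, 0.721, 0.693, -0.001]
ft_force: [1.5, 1.0, -0.3]
finger_gap: 0.999
finger_force: 0.0
t: 17.63
ee_pos: [0.4835, 0.0861, 0.3159]
ee_rot: [-0.0, 0.721, 0.693, 0.001]
ft_force: [-0.7, 0.5, 0.2]
finger_gap: 1.001
finger_force: 0.0
t 17.63 pos [0.4835 0.0861 0.3159] ang 87.72 shift [ 9.940e+01 -1.000e-01  1.404e+02] turn -0.13 F [-0.7  0.5  0.2]
```

View pics/c6.png

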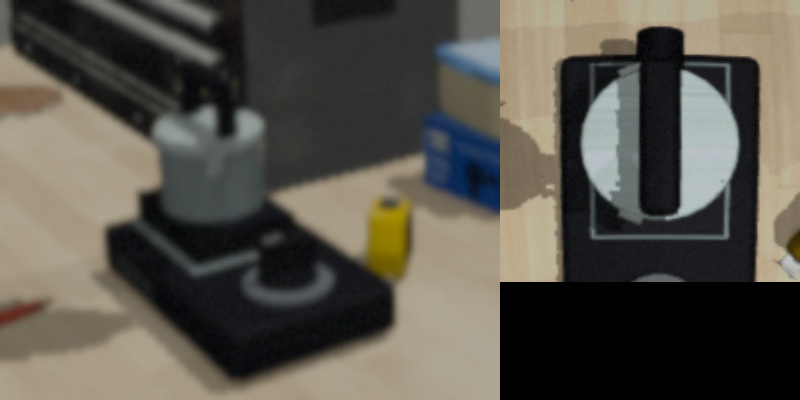

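The canister sits flat on the deck with an even grey margin all round, the spout faces away from the dial, the dial is still at off, and the tape measure hasn't moved. Handing in.

```bash
python3 -c "
from rig import order
print(order.close_job())"
```

```text
the job is handed in; nothing more can be done
None
```

The dial is at its off stop, and the canister sits fully home on both pegs, upright and the right way round. I let go of it and left the masking tape and tape measure alone, and handed the job in at about 18 s of the 62 s allowed; no verdict came back.

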